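# Twist a stuck grip tube out of its post

## Task

The bright steel machine grip is stuck in the sprung socket of its post. Break it loose as you would by hand: pull it up while you twist it about 20 degrees to the left of where it stood (counter-clockwise seen from above) and then about 20 degrees to the right of where it stood, so that it creeps up by roughly 5 to 10 mm in these two twists but its stem is still in the socket; then draw it out, put it in the empty red cup and let go. Leave the black grip and the white cup where they are, and the red cup standing.

Things in the scene. Friction and masses are not known exactly. Their poses are not given: they have to be found in the camera images.
- steel_grip: Pale steel grip tube, upright in its post. Tube 62 mm long, 34 to 96 mm above the table when seated; to a gripper a square bar 21 mm across, flat sides facing the body's +-x and +-y (grasp across either pair). Under it a stem 11 mm diameter, 22 mm long, all in the socket. About 80 g. Origin: centre of the stem's lower end; z up the tube (top at 84 mm); axes parallel to the post's when seated.
- steel_grip_mid (a point): Point on the axis of the steel grip, middle of its tube: 53 mm above the stem's lower end, 65 mm above the table when seated.
- steel_post: Post of the steel grip, fixed: dark round foot (72 mm diameter, 9 mm high), bright barrel 29 mm diameter whose socket mouth is 34 mm above the table. Sprung rubber pads inside squeeze the stem: about 15 N to pull it straight up, less while it turns; about 0.1 N m to turn it. A small brass screw sticks out towards the post's -x. Origin: on the barrel axis at table height; z up.
- steel_post_front (a point): Point on the foot of the steel grip's post, at the top edge of its rim on the brass screw's side, 36 mm from the axis, 9 mm above the table.
- black_grip: Machine grip tube in black, same shape and size as the steel one, in a post just like the steel grip's. To be left alone.
- red_cup: Red plastic cup, empty, loose, upright, open at the top: rim 65 mm diameter outside at 70 mm height, inside about 58 mm at the mouth and 40 mm at the floor, floor 4 mm thick, 150 g. Origin: centre of its underside; z up.
- white_cup: White plastic rinse cup, pale blue inside, loose, upright, open at the top: rim 65 mm diameter outside at 70 mm height, inside about 58 mm at the mouth and 40 mm at the floor, floor 4 mm thick, 150 g. Origin: centre of its underside; z up. To be left alone.
Mind the look-alikes: they are no part of the job. Of the things that look like the steel_grip, the smallest one is meant.

How it is judged (in metres and radians):
On the way, in this order (a step that is already met when the one before it is completed fails the run):
1. the steel grip is turned at least 12 degrees to the left of its start, its stem still at least 4 mm deep in the socket (y of steel_post_front in the frame of steel_grip above 0.0075 m and z of steel_grip in the frame of steel_post below 0.03 m and horizontal distance between steel_grip and steel_post below 0.008 m), for 0.05 s.
2. it is turned at least 12 degrees to the right of its start and has crept up at least 2 mm, its stem still at least 4 mm deep in the socket (y of steel_post_front in the frame of steel_grip below -0.0075 m and z of steel_grip in the frame of steel_post between 0.014 and 0.03 m and horizontal distance between steel_grip and steel_post below 0.008 m), for 0.05 s.
3. the steel grip is drawn fully out of the socket (z of steel_grip in the frame of steel_post above 0.036 m), for 0.1 s.
At the end, for the whole second after the job is handed in: The steel grip rests inside the red cup, the middle of its tube within 30 mm of the cup's axis and 15 to 66 mm above the cup's underside; the red cup stands on the table, upright within 10 degrees; the grip is at rest (horizontal distance between steel_grip_mid and red_cup below 0.03 m and z of steel_grip_mid in the frame of red_cup between 0.015 and 0.066 m and angle between red_cup's own z axis and vertical below 0.17 rad and height (world z) of red_cup below 0.01 m and linear speed of steel_grip below 0.03 m/s); the robot touches nothing.
It fails at once if the black grip is moved by more than 15 mm (distance of black_grip from where it was at the start of the episode above 0.015 m).
It fails at once if the white cup is moved by more than 30 mm (distance of white_cup from where it was at the start of the episode above 0.03 m).
It fails at once if the red cup is knocked over (tilted beyond 30 degrees) (angle between red_cup's own z axis and vertical above 0.52 rad).
It also fails if it takes over 48 s, if anything falls off the work surface, if the arm or the gripper's body presses on something with over 40 N, if the wrist force passes 120 N, or if a joint passes its speed limit or range.

## Robot

A 6-joint arm with a two-finger parallel gripper is mounted at the origin on a cart in front of the work surface, level with it; the furniture and walls round the work are solid. World frame = base frame: x ahead of the robot, y to its left, z up, the work surface at z = 0. Lengths are in m, angles in degrees, forces in N, time in s.
With the tool pointing down it reaches from about 0.35 to 0.875 m from the base axis. Payload 4.2 kg.
Tool frame: the origin (TCP) lies midway between the tips of the shut fingers; the grasp point (between the pads) lies 19 mm behind it; z points along the fingers, y is the line along which they close (so a half turn about z gives the same grasp; the last joint's range is limited). The gripper opens to 87 mm and grips with 3 to 60 N. Pads are 19 mm wide; open, the fingers measure 117 mm over their backs; the gripper's body (75 mm by 190 mm) begins 51 mm behind the grasp point.
Start: joints at [78.071, 22.042, 0.453, 0, -68.411, -14.817], TCP at [0.281, 0.558, 0.223] pointing down, gripper open.
Joint ranges: [-179.83, 179.83], [-69.29, 118.12], [-61.27, 80.66], [-181.25, 117.63], [-171.15, -9.14], [-177.46, 177.46]. Speed limits (degrees/s): [159.86, 159.86, 180, 180, 180, 180].

## Interface

Orientations are given as [roll, pitch, yaw] about the fixed x, y, z axes, in that order (R = Rz(yaw) Ry(pitch) Rx(roll)).
In Python, from workcell import env gives the robot as it stands. The module is installed in compiled form; this text tells all that it offers. Calls block until the motion is done:
- env.goto(position, orientation): joint-space move of the TCP to a pose.
- env.move_straight(position, rotation=None, rate=0.15, force_limit=None): straight line of the TCP; rotation=None keeps the orientation; rate is the mean speed in m/s. With force_limit (N) it stops when the force on the tool has changed by that much, and returns True; else False.
- env.set_joints(angles): joint-space move.
- env.gripper_to(opening, grasp_force=None): opening from 0.0 (shut) to 1.0 (fully open); grasp_force is the grip in N (None keeps the last); returns when the fingers have stopped.
- env.dwell(seconds).
- env.inverse_kinematics(position, orientation): joint angles nearest the present ones, or None.
- env.read_state(): the state.
- env.grab_frame(name): name is "side" or "top" or "wrist"; returns a dict with "image" (480x640x3 uint8, blue, green, red), "fx", "fy", "cx", "cy" (pixels), "position" and "orientation" of the camera in the world. Camera axes: x right, y up, looking along -z (the intrinsics and any distortion apply to the point x, -y, -z); pixel columns grow to the right and rows downward; lengths in m; the calibration is good to about 2 mm. A picture is of the moment at which its call begins. There is no depth.
A pose or a line that the arm cannot do raises env.Unreachable and nothing moves.
- env.close_job(): hands the job in; it is judged then, once.
Trained networks look in a picture, given as the dict that the camera call returned (one of the last four; its "shot" number tells which), for a name from the list of things; names that differ only in an ending like _2 or _b are one class to them, and where a whole thing is asked for, a point or a joint stands for the part that bears it (a point fixed in the world has none). Each returns a list of dicts, best first, with "score" (0 to 1); they miss things now and then, are a little off and sometimes report something else, mostly with a low value. They report only what shows in the picture. A call takes as long as a camera call. They do not tell look-alikes from the thing itself.
- env.search_frame(picture, thing): "xyz" ([x, y, z] in m, in world coordinates, good to about 4 mm: the middle of the surface that is visible of it).
- env.trace(picture, thing): "mask" (480x640 bool, what is visible of it).
The state is a dict: "clock": time; "joint_positions": joint angles; "qvel": joint speeds; "joint_torque": joint torques, N m; "position": TCP position; "tool_rot": TCP orientation; "force": force on the tool from outside, world axes, zero at the start; "wrist_torque": the same for the moment, N m; "opening": opening from 0.0 (shut) to 1.0 (fully open); "finger_force": force on a finger pad.
Only numpy, scipy, OpenCV 4.12 (cv2) and the standard library are available. Lean on these libraries where they do the work, as an engineer would, in place of code of your own. Each camera call takes 0.05 s, during which the arm holds its last target. There are 200 camera calls.

## Working session

There is one attempt and no reset: what is moved stays moved. The work goes in short steps, each a Python script; the robot and the scene stay as the last script left them, time stands still between calls to the robot, and variables do not carry over. Pictures are saved under pics/ and viewed, at most 10 in all, crops included, and the job is handed in when it is done.

```bash
mkdir -p pics
python3 - <<'E'
from workcell import env
import cv2,numpy as np
for n in ["top","side"]:
    f=env.grab_frame(n); cv2.imwrite(f"pics/{n}0.png",f["image"])
    print(n,f["fx"],f["position"],f["orientation"],[k for k in f])
    for t in ["steel_grip","steel_post","black_grip","red_cup","white_cup","steel_post_front"]:
        print(t,[(np.round(d["xyz"],3).tolist(),round(d["score"],2)) for d in env.search_frame(f,t)])
s=env.read_state();print(s["clock"],s["tool_rot"],s["position"])
E
```

```text
top 495.5959098801806 [ 0.48587511 -0.05615155  1.04041359] [ 3.43742198e+00  6.62422457e-03 -9.11153314e+01] ['image', 'fx', 'fy', 'cx', 'cy', 'position', 'orientation', 'shot']
steel_grip [([0.569, -0.108, 0.118], 0.6), ([0.469, -0.071, 0.094], 0.58), ([0.464, 0.034, 0.114], 0.48)]
steel_post [([0.472, -0.071, 0.008], 0.69)]
black_grip [([0.484, 0.148, 0.094], 0.5)]
red_cup [([0.475, -0.303, 0.028], 0.68)]
white_cup [([0.621, -0.247, 0.052], 0.64)]
steel_post_front [([0.468, -0.07, 0.01], 0.95)]
side 497.32858746487517 [0.09960648 0.53034882 0.44593415] [  64.34253404    0.7858834  -145.40883931] ['image', 'fx', 'fy', 'cx', 'cy', 'position', 'orientation', 'shot']
steel_grip [([0.458, 0.044, 0.081], 0.8), ([0.465, -0.06, 0.074], 0.59)]
steel_post [([0.461, -0.059, 0.008], 0.8)]
black_grip [([0.482, 0.151, 0.071], 0.55)]
red_cup [([0.472, -0.278, 0.05], 0.85), ([0.46, -0.059, 0.004], 0.23)]
white_cup []
steel_post_front [([0.463, -0.057, 0.007], 0.68)]
0.7 [-1.79995116e+02  2.24099494e-03 -2.67442153e+01] [0.28122532 0.55813921 0.22260437]
```

View pics/top0.png

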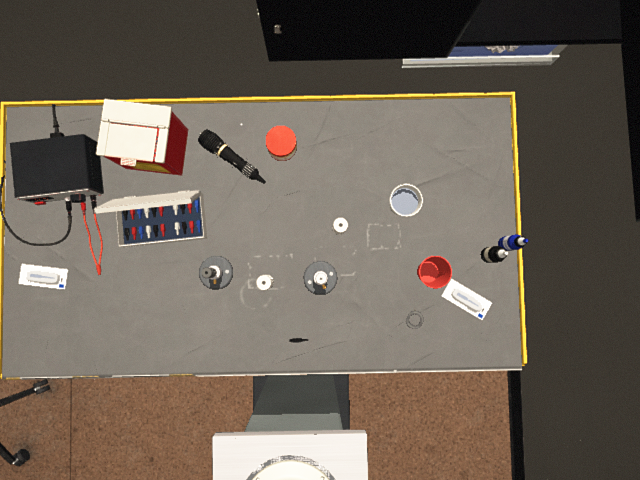

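View pics/side0.png

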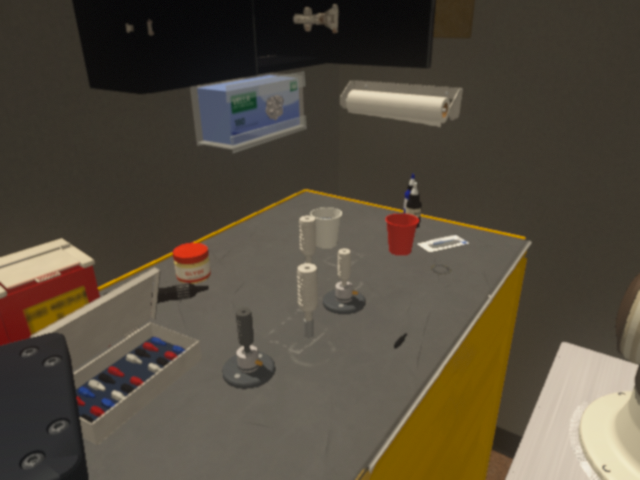

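The steel grip is the small one in the round post, seen at top (320,278) and side (344,270). The two larger look-alikes, at top (340,225) and (264,282), stand without a post. The black grip is at (214,272), the red cup at (434,272) and the white cup at (406,200). Next I go above the grip for a close look.

Run:
```python
from workcell import env
import cv2,numpy as np
env.goto([0.43,-0.071,0.26],[180,0,0])
f=env.grab_frame("wrist"); np.save("pics/w1.npy",f,allow_pickle=True)
print(f["fx"],f["cx"],f["cy"],f["position"],f["orientation"])
for t in ["steel_grip","steel_post","steel_post_front","red_cup"]:
    print(t,[(np.round(d["xyz"],4).tolist(),round(d["score"],2)) for d in env.search_frame(f,t)])
m=env.trace(f,"steel_post")
for k in m: ys,xs=np.nonzero(k["mask"]); print(k["score"],xs.min(),xs.max(),ys.min(),ys.max())
cv2.imwrite("pics/w1.png",f["image"])
s=env.read_state();print(s["clock"],s["joint_positions"])
```

```text
400.9170056923072 319.5686521306417 243.72745108621135 [ 0.51240839 -0.06968199  0.422287  ] [-1.70978697e+01 -3.82846569e-02 -8.99296304e+01]
steel_grip [([0.4745, -0.071, 0.0963], 0.97), ([0.4684, 0.0312, 0.1162], 0.74), ([0.5684, -0.1071, 0.1105], 0.67)]
steel_post [([0.4808, -0.0721, 0.0047], 0.78), ([0.6016, -0.2367, 0.0487], 0.43)]
steel_post_front [([0.4758, -0.0727, 0.0053], 0.6)]
red_cup [([0.4785, -0.3097, 0.045], 0.81)]
0.7 286 354 126 196
3.3083 [ 1.21680607e+01  1.50928252e+00 -2.06243567e+01 -1.06152683e-03
 -6.78784061e+01  7.78639072e+01]
```

View pics/w1.png

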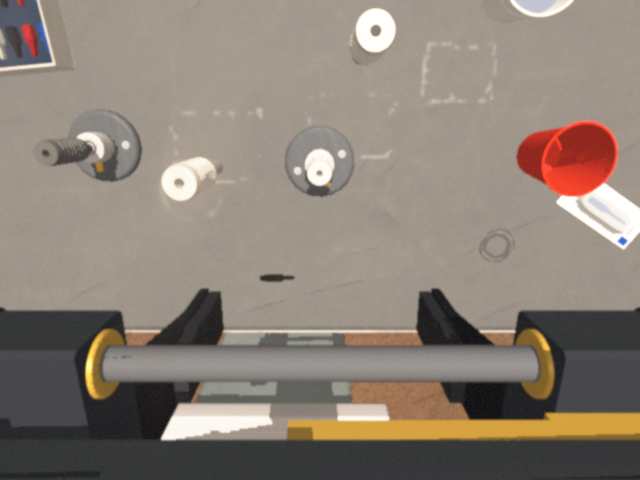

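The wrist picture shows the grip top at (319,173) and the foot round (320,161). The foot bolts are at (342,154) and (297,171), and the brass screw is near (328,184), so the post is yawed about 20 degrees. I'll refine that numerically.

```bash
cat > h.py <<'E'
import numpy as np
from scipy.spatial.transform import Rotation as R
def ray(f,u,v,z):
    d=R.from_euler("xyz",f["orientation"],degrees=True).apply([(u-f["cx"])/f["fx"],-(v-f["cy"])/f["fy"],-1])
    p=np.array(f["position"]); return p+d*(z-p[2])/d[2]
E
python3 - <<'E'
import numpy as np,cv2
from h import ray
f=np.load("pics/w1.npy",allow_pickle=True).item(); im=f["image"]
c=im[115:205,275:365]; h=cv2.cvtColor(c,cv2.COLOR_BGR2HSV)
def blobs(m,lo):
    n,l,s,ce=cv2.connectedComponentsWithStats(m.astype(np.uint8)); return [(ce[i]+[275,115],s[i,4]) for i in range(1,n) if s[i,4]>=lo]
print("bolt/white")
B=blobs((h[...,1]<40)&(h[...,2]>150),6)
for p,a in B: print(p.round(1),a,ray(f,*p,.01).round(4))
print("brass")
for p,a in blobs((h[...,1]>110)&(h[...,2]>80)&(h[...,0]>8)&(h[...,0]<30),3): print(p.round(1),a,ray(f,*p,.01).round(4),ray(f,*p,.025).round(4))
cv2.imwrite("pics/c1.png",cv2.resize(c,None,fx=6,fy=6,interpolation=cv2.INTER_CUBIC))
E
```

```text
bolt/white
[320.  157.8] 4082 [ 0.4764 -0.0705  0.01  ]
[332.9 142.3] 214 [ 0.4915 -0.0833  0.01  ]
[319.2 165. ] 876 [ 0.4691 -0.0696  0.01  ]
[297.2 170.3] 83 [ 0.4638 -0.0472  0.01  ]
brass
[327.2 184.3] 12 [ 0.4495 -0.0779  0.01  ] [ 0.4518 -0.0776  0.025 ]
```

View pics/c1.png

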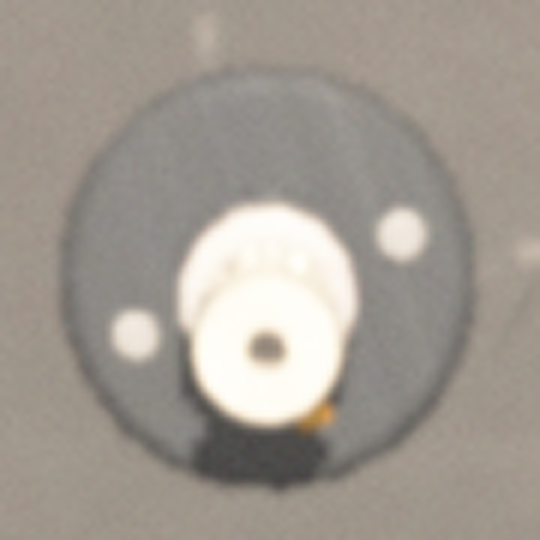

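Run:
```python
import numpy as np
from h import ray
from workcell import env
f=np.load("pics/w1.npy",allow_pickle=True).item()
a=ray(f,275+134/6,115+335/6,.0095); b=ray(f,275+402/6,115+235/6,.0095); t=ray(f,275+267/6,115+348/6,.096)
yaw=np.degrees(np.arctan2(b[0]-a[0],a[1]-b[1])); print((a+b)/2,t,yaw)
c=np.r_[.5*((a+b)/2+t)[:2]]; w=yaw-90; print(c,w)
env.gripper_to(0.55)
env.goto([*c,.16],[180,0,w])
print(env.move_straight([*c,.064],rate=.08,force_limit=8))
env.gripper_to(0.0,grasp_force=55)
s=env.read_state(); print({k:np.round(s[k],3).tolist() for k in ["clock","position","tool_rot","force","wrist_torque","opening","finger_force","joint_positions"]})
f=env.grab_frame("side")
import cv2; cv2.imwrite("pics/s2.png",cv2.resize(f["image"][180:340,240:440],None,fx=4,fy=3.7))
```

```text
[ 0.4715608 -0.0699719  0.0095   ] [ 0.47180776 -0.06989443  0.096     ] 20.245185685401168
[ 0.47168428 -0.06993316] -69.75481431459883
False
{'clock': 7.283, 'position': [0.471, -0.07, 0.064], 'tool_rot': [179.935, 0.004, -69.753], 'force': [-2.01, -0.28, 4.019], 'wrist_torque': [-0.084, 0.565, 0.054], 'opening': 0.235, 'finger_force': 55.0, 'joint_positions': [11.14, 18.644, -31.823, 0.01, -39.597, 9.1]}
```

View pics/s2.png

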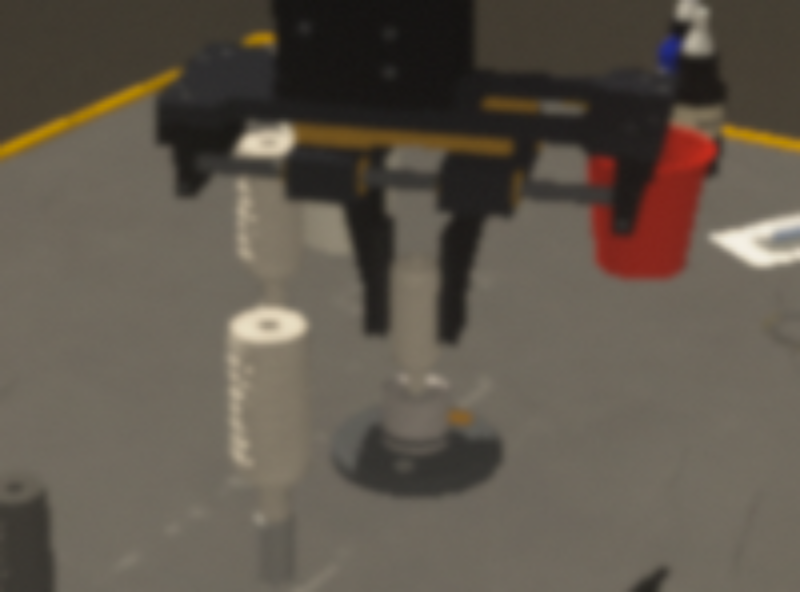

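The side picture shows the fingers holding the steel grip at crop (415,300), still seated, with both look-alikes clear. Now the twists.

```bash
cat >> h.py <<'E'
def rep(env,tag=""):
    s=env.read_state(); print(tag,{k:np.round(s[k],3).tolist() for k in ["clock","position","tool_rot","force","wrist_torque","opening","finger_force"]}); return s
E
python3 - <<'E'
import cv2
from h import *
from workcell import env
p=np.array([.47168,-.06993,.064]); w=-69.75
env.move_straight(p+[0,0,.004],rotation=[180,0,w+21],rate=.0035); env.dwell(.15); rep(env,"L")
f=env.grab_frame("side"); a=f["image"][180:340,240:440]
env.move_straight(p+[0,0,.008],rotation=[180,0,w-21],rate=.0025); env.dwell(.15); rep(env,"R")
f=env.grab_frame("side"); b=f["image"][180:340,240:440]
cv2.imwrite("pics/s3.png",cv2.resize(np.hstack([a,b]),None,fx=2,fy=2))
E
```

```text
L {'clock': 8.775, 'position': [0.471, -0.07, 0.068], 'tool_rot': [179.936, 0.061, -48.778], 'force': [-0.228, -0.088, -12.94], 'wrist_torque': [-0.226, -0.194, 0.007], 'opening': 0.232, 'finger_force': 54.995}
R {'clock': 10.458, 'position': [0.471, -0.07, 0.072], 'tool_rot': [179.977, -0.014, -90.736], 'force': [-1.448, -0.536, -6.463], 'wrist_torque': [-0.262, 0.741, 0.02], 'opening': 0.236, 'finger_force': 54.998}
```

View pics/s3.png

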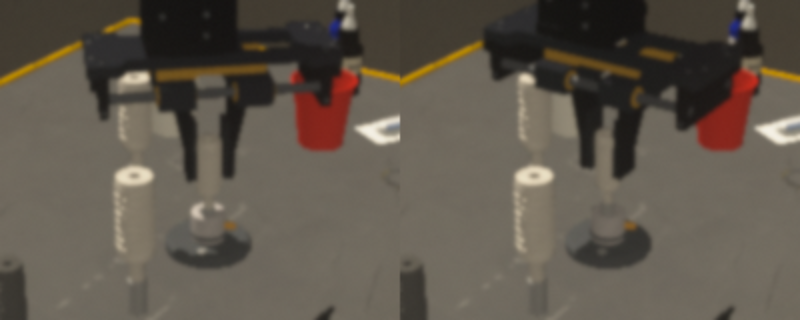

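Run:
```python
import cv2
from h import *
from workcell import env
f=env.grab_frame("side"); b=f["image"][240:310,315:375]
a=cv2.resize(cv2.imread("pics/s2.png"),(200,160),interpolation=cv2.INTER_AREA)[60:130,75:135]
cv2.imwrite("pics/s4.png",cv2.resize(np.hstack([a,b]),None,fx=6.5,fy=6.5,interpolation=cv2.INTER_CUBIC))
```

```text
(no output)
```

View pics/s4.png

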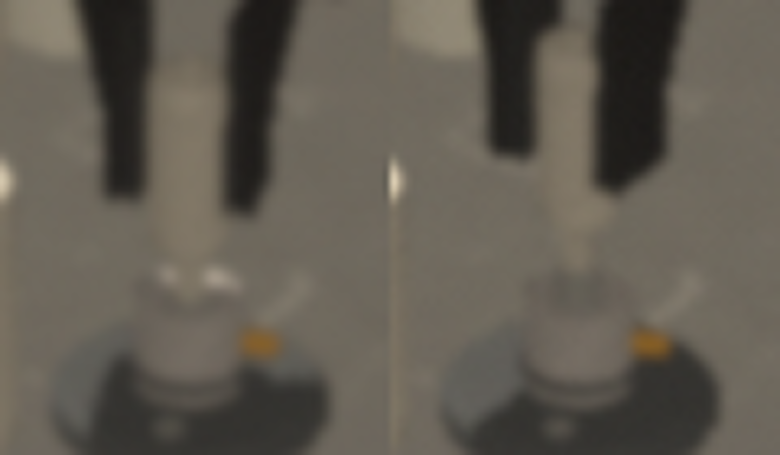

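The right-hand picture shows the tube about 8 mm higher, with the stem visible between it and the socket mouth at (575,250). So it crept up and is still held. Next I draw it out and locate the cup by fitting its silhouette.

Run:
```python
import cv2
from h import *
from scipy.optimize import minimize
from workcell import env
s=env.read_state(); p=np.array(s["position"])
env.move_straight([.47168,-.06993,.20],rate=.07); rep(env,"up")
f=env.grab_frame("wrist"); m=env.trace(f,"steel_grip"); cv2.imwrite("pics/w5.png",f["image"])
def proj(f,P):
    q=R.from_euler("xyz",f["orientation"],degrees=True).inv().apply(P-np.array(f["position"]))
    return np.c_[f["cx"]-f["fx"]*q[:,0]/q[:,2], f["cy"]+f["fy"]*q[:,1]/q[:,2]]
a=np.linspace(0,2*np.pi,40)
def sil(f,x,y):
    P=np.vstack([np.c_[x+r*np.cos(a),y+r*np.sin(a),0*a+z] for r,z in [(.0325,.07),(.0235,0)]])
    i=np.zeros((480,640),np.uint8); h=cv2.convexHull(proj(f,P).astype(np.float32)); cv2.fillPoly(i,[np.round(h*16).astype(np.int32)],1,shift=4); return i>0
def red(f):
    h=cv2.cvtColor(f["image"],cv2.COLOR_BGR2HSV); m=((h[...,0]<8)|(h[...,0]>172))&(h[...,1]>140)&(h[...,2]>60)
    return m
w=np.load("pics/w1.npy",allow_pickle=True).item(); t=env.grab_frame("top")
res=[]
for n,f in [("w",w),("t",t)]:
    u=proj(f,np.array([[.475,-.308,.035]]))[0]; M=red(f); K=np.zeros_like(M); r=70 if n=="w" else 30
    K[max(0,int(u[1])-r):int(u[1])+r,max(0,int(u[0])-r):int(u[0])+r]=1; M&=K
    g=min(((1-(M&sil(f,x,y)).sum()/(M|sil(f,x,y)).sum(),x,y) for x in np.arange(.455,.5,.001) for y in np.arange(-.335,-.28,.001)))
    print(n,g)
```

```text
up {'clock': 12.533, 'position': [0.471, -0.07, 0.2], 'tool_rot': [179.95, -0.006, -90.754], 'force': [0.382, 0.634, -0.319], 'wrist_torque': [0.057, -0.05, -0.007], 'opening': 0.233, 'finger_force': 54.999}
w (np.float64(0.08362311641000164), np.float64(0.48100000000000004), np.float64(-0.294))
t (np.float64(0.0854166666666667), np.float64(0.48000000000000004), np.float64(-0.294))
```

View pics/w5.png

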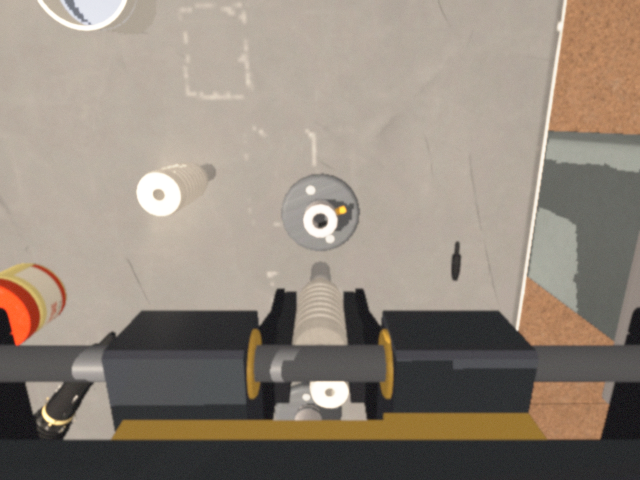

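The wrist picture shows the empty socket at (320,220) and the grip held between the fingers, stem tip at (320,270). Both cameras put the cup at (0.4805, -0.294), so I place it there.

Run:
```python
import cv2
from h import *
from workcell import env
c=[.4805,-.294]
env.move_straight([*c,.20],rate=.15)
print(env.move_straight([*c,.075],rate=.08,force_limit=5)); rep(env)
env.gripper_to(.5); env.dwell(.3)
env.move_straight([*c,.22],rate=.12); env.dwell(.5); rep(env)
f=env.grab_frame("side"); g=env.grab_frame("wrist")
cv2.imwrite("pics/end.png",np.hstack([cv2.resize(f["image"][160:300,330:470],(400,400)),cv2.resize(g["image"],(400,400))]))
```

```text
False
 {'clock': 16.033, 'position': [0.481, -0.294, 0.076], 'tool_rot': [-179.937, -0.022, -90.742], 'force': [0.158, 0.664, -1.299], 'wrist_torque': [0.077, -0.037, -0.011], 'opening': 0.233, 'finger_force': 54.999}
 {'clock': 18.908, 'position': [0.481, -0.294, 0.22], 'tool_rot': [179.999, 0.002, -90.75], 'force': [-0.511, 0.66, -0.847], 'wrist_torque': [0.077, 0.0, -0.003], 'opening': 0.498, 'finger_force': 0.0}
```

View pics/end.png

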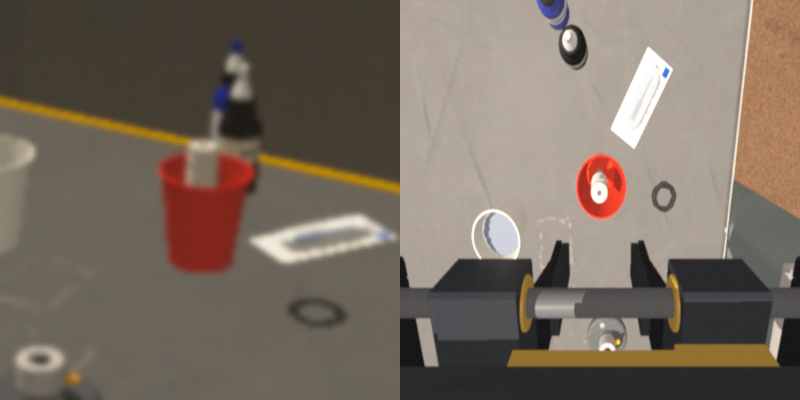

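The picture shows the grip standing in the upright red cup, side crop (203,165) and wrist (600,188), with the gripper clear of everything.

```bash
python3 -c "
from workcell import env
print(env.close_job())"
```

```text
the job is handed in; nothing more can be done
None
```

I twisted the steel grip about 21° left and then about 21° right of its start, creeping it up about 8 mm, drew it out and let go of it in the upright red cup; the job is handed in at about 19 s, and no verdict was returned.

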